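# Release and park a push-fit air pipe

### The arm

A 6-joint arm with a two-finger parallel gripper is mounted at the origin on the work surface. World frame = base frame: x ahead of the robot, y to its left, z up, the work surface at z = 0. Lengths are in m, angles in rad, forces in N, time in s.
With the tool pointing down it reaches from about 0.275 to 0.85 m from the base axis. Payload 19 kg.
Tool frame: the origin (TCP) lies at the very end of the fingers, on their centre line; the grasp point (between the pads) lies 19 mm behind it; z points along the fingers, y is the line along which they close (so a half turn about z gives the same grasp; the last joint's range is limited). The gripper opens to 85 mm and grips with 20 to 120 N. Pads are 22 mm wide; open, the fingers measure 114 mm over their backs; the gripper's body (76 mm by 85 mm) begins 54 mm behind the grasp point. The pads swing forward as they close: fully open they stand 13 mm farther back than shut.
Start: joints at [-1.302, 0.15, 1.437, -0, 1.554, -0.134], TCP at [0.225, -0.529, 0.231] pointing down, gripper open.
Joint ranges: [-2.8, 2.8], [-0.68, 2.1], [0.12, 2.68], [-1.39, 4.53], [0.16, 2.79], [-2.81, 2.81]. Speed limits (rad/s): [1.89, 1.89, 2.22, 3.01, 3.01, 3.01].

### API

Orientations are given as a rotation vector (axis times angle).
In Python, from station import bot, viewer, spotter gives the robot as it stands. The module is installed in compiled form; this text tells all that it offers.
- The arm moves only by the tool send_rows, never from a script. Its argument "rows" is one flat list of numbers, 4 for each row, row after row: the shift along the tool's x, y, z each as a share of 500 mm, from -1 to 1, then the turn about the tool's z as a share of 180 degrees, from -1 to 1. In form: [tx, ty, tz, yaw, tx, ty, tz, yaw, ...]. A call has 1 to 8 rows; each row is the pose to reach, as a shift and turn from the pose commanded when the call began, along the tool's axes at that moment, turning the shorter way round; what a row does not reach only later rows make up. A row lasts 1/10 s, in which the tool goes at most 50 mm and 8.59 degrees, less where a joint would pass 70% of its speed; a pose out of reach is approached as far as the arm can. A call with a number of a shift or a turn outside -1 to 1 is refused whole. A call with a gripper value outside its range is refused whole. "claw" is the finger opening in mm, from 0 to 85.4, set as the call begins (left out, the last holds). The fingers move at their own pace and stop on an object; the grip force is fixed at half the most. Time passes only in rows, so rows that repeat a pose let the fingers close. It gives the time, the measured TCP pose, the force, the opening and the grip force at its end, in the units of the state.
- bot.sense(): the state, without advancing time (a new reading comes with each control period).
- viewer.get_image(name): name is "scene" or "top" or "wrist"; returns the picture (400x640x3 uint8, blue, green, red); there is no depth.
- viewer.get_calibration(name): a dict with "fov_y" (degrees; the focal length in pixels is half the picture's height over the tangent of half this angle, whatever the lens; pixels are square), "cx", "cy" (the principal point, pixels), "rvec" (rotation vector, rad) and "tvec" (3), from world to camera coordinates, as OpenCV has them; the wrist camera has in their place "T_tool_cam" (4x4, takes a point from camera to tool coordinates, whose origin is the TCP and whose axes are the flange's). Camera axes: x right, y down, z forward; pixel columns grow to the right and rows downward; lengths in m; the calibration is good to about 2 mm. A picture is of the moment at which its call begins: read the wrist's pose just before it. get_calibration takes no time and is no camera call.
- bot.sign_off(): hands the job in; it is judged then, once.
Trained networks look in the newest picture that a camera, given by its name, has taken for a name from the list of things; names that differ only in an ending like _2 or _b are one class to them, and where a whole thing is asked for, a point or a joint stands for the part that bears it (a point fixed in the world has none). Each returns a list of dicts, best first, with "conf" (0 to 1); they miss things now and then, are a little off and sometimes report something else, mostly with a low value. They report only what shows in the picture. A call takes as long as a camera call. They do not tell look-alikes from the thing itself.
- spotter.boxes_of(camera, query): "at" ([x, y, z] in m, in the coordinates of the camera as it stood for that picture, good to about 4 mm: the middle of the surface that is visible of it).
The state is a dict: "time_s": time; "joint_positions": joint angles; "qd": joint speeds; "effort": joint torques, N m; "ee_pos": TCP position; "eef_rot": TCP orientation; "wrist_force": force on the tool from outside, world axes, zero at the start; "moment": the same for the moment, N m; "gripper_width": finger opening in m; "gripper_force": force on a finger pad.
Only numpy, scipy, OpenCV 4.12 (cv2) and the standard library are available. Lean on these libraries where they do the work, as an engineer would, in place of code of your own. Each camera call takes 0.05 s, during which the arm holds its last target. There are 200 camera calls.

### The job

Take the bare pipe stub out of its push-fit air fitting: press the fitting's grey release ring fully down and, while it is down, pull the stub out without forcing anything. Then lower the stub foot first into the hole of the wooden block, fully home, and let go. Leave the capped fitting and the other things on the bench alone.

Things in the scene. Friction and masses are not known exactly. Their poses are not given: they have to be found in the camera images.
- fitting: Push-fit fitting holding the bare pipe stub, bolted to the bench. Origin: centre of its underside; z up is the pipe's axis. Steel foot plate 70 x 70 x 12 mm, ribbed black round housing 48 mm across, top at z = 58 mm, and above it the grey release ring. Pushing on the fitting or ring with over 35 N breaks it.
- ring_low (a point): Point on the fitting's axis 70 mm above its underside (fixed, does not follow the ring). The grey plastic release ring round the pipe is 40 mm across, 5 mm thick, bore 19 mm. Its top face stands 0 to 14 mm above this point, unknown: find it by feel. It goes down 6 mm to a solid stop; its spring pushes back with 4 N at first, 11 N just before the stop.
- teeth (a point): Point on the axis 46 mm up inside the fitting, where steel teeth lock the pipe while the ring is up. They are clear from about 3 mm down. Pinch the pipe with the ring at its stop, fingertips on it, and pull: it is free after 2 mm, before the ring rises too far; then only a seal drags (2 to 8 N). Over 30 N between pipe and fitting is too much.
- pipe: Bare aluminium pipe stub, round, 16 mm in diameter, 100 mm long, about 0.09 kg, loose but locked upright in the fitting. Origin: centre of its foot (lower end), z along the pipe to its top. At the start its foot is 20 mm above the fitting's underside, its top 36 to 50 mm above the ring. Groove for the teeth: 5 mm wide, 10 mm across, 24 to 29 mm above the foot.
- capped_fitting: A look-alike fitting with the same foot plate, housing and ring, whose short stub carries a square brass cap 26 mm wide (top at 101 mm). Bolted down, origin at the centre of its underside. To be left alone.
- park_hole0 (a point): Centre of the mouth of the hole in the wooden parking block, z up, x and y along the block's sides. The block is fixed, 80 x 70 mm and 45 mm tall; the hole is round, 20 mm in diameter, with a 2 mm chamfer, 35 mm deep with a flat floor.
- wrench: Loose steel wrench, 190 mm long, lying on the bench; bystander.
- can: Loose round can, 64 mm across, 130 mm tall, standing; origin at the centre of its underside; bystander.
- tin: Loose open steel tin, 80 mm across, 70 mm tall; origin at the centre of its underside; bystander.
Things that resemble listed ones, but are neither listed nor needed, are in the scene too. Of the things shaped like the part that bears park_hole0, the wooden one is meant.

How it is judged:
By the outcome, as a careful person would: the job done as asked, in the order asked, and still so for the second after the job is handed in, with the robot touching nothing.
It also fails if it takes over 64 s, if anything falls off the work surface, if the arm or the gripper's body presses on something with over 40 N, if the wrist force passes 120 N, or if a joint passes its speed limit or range.

## Working session

There is one attempt and no reset: what is moved stays moved. The work goes in short steps, Python scripts to look and compute and a tool call to move; the robot and the scene stay as the last step left them, time stands still between calls to the robot, and variables do not carry over. Pictures are saved under pics/ and viewed, at most 10 in all, crops included, and the job is handed in when it is done.

Besides the shell and the picture viewer there is one more tool, called after "Emit:" as name(argument=value, ...), one argument or row to a line, values as JSON. send_rows: Moves the arm, as the interface text tells. Its arguments: {"type":"object","properties":{"rows":{"type":"array"},"claw":{"type":"number"}},"required":["rows"]}

```bash
mkdir -p pics
cat > h.py <<'E'
import numpy as np, cv2
from scipy.spatial.transform import Rotation as R
from station import bot, viewer, spotter
def cam2w(cam,s=None):
    c=viewer.get_calibration(cam)
    if cam=="wrist":
        s=s or bot.sense(); T=np.eye(4); T[:3,:3]=R.from_rotvec(s["eef_rot"]).as_matrix(); T[:3,3]=s["ee_pos"]
        return T@np.array(c["T_tool_cam"])
    T=np.eye(4); T[:3,:3]=cv2.Rodrigues(np.array(c["rvec"],float))[0]; T[:3,3]=np.ravel(c["tvec"]); return np.linalg.inv(T)
def ray_at(cam,u,v,z,s=None):
    c=viewer.get_calibration(cam); f=200/np.tan(np.radians(c["fov_y"])/2); M=cam2w(cam,s)
    d=M[:3,:3]@np.array([(u-c["cx"])/f,(v-c["cy"])/f,1]); o=M[:3,3]; return o+d*(z-o[2])/d[2]
def find(cam,q,M):
    for b in spotter.boxes_of(cam,q):
        print(cam,q,round(b["conf"],2),np.round((M@np.r_[b["at"],1])[:3],3))
E
python3 - <<'E'
from h import *
s=bot.sense(); print(s)
for c in ["scene","top"]:
    cv2.imwrite(f"pics/{c}0.png",viewer.get_image(c)); M=cam2w(c); print(c,viewer.get_calibration(c))
    for q in ["fitting","pipe","capped_fitting","park_hole0","wrench","can","tin"]: find(c,q,M)
E
```

```text
{'time_s': 0.0, 'joint_positions': array([-1.30199437e+00,  1.50983184e-01,  1.43799884e+00, -2.21906742e-06,
        1.55381313e+00, -1.34031097e-01]), 'qd': array([ 0.00184709, -0.00103604,  0.0004495 , -0.0006466 ,  0.0009063 ,
        0.00074469]), 'effort': array([ 9.56880140e-04, -7.13062048e+01, -5.70863342e+01, -1.88625318e-04,
        9.16793011e-03, -2.51080189e-05]), 'ee_pos': array([ 0.22531551, -0.52875551,  0.23069309]), 'eef_rot': array([-3.07690738e+00, -6.28258988e-01,  1.30614551e-04]), 'wrist_force': array([ 0.02305212, -0.28253753,  0.81077975]), 'moment': array([-0.01417581, -0.01239546, -0.00810666]), 'gripper_force': 0.0, 'gripper_width': 0.08540082206098062}
scene {'fov_y': 54.47747164067111, 'cx': 314.96382119170903, 'cy': 199.32360580689465, 'rvec': array([ 2.06133558,  1.35589492, -0.50456267]), 'tvec': array([-0.26680362, -0.37856689,  1.20690513])}
scene fitting 0.79 [ 0.489 -0.173  0.022]
scene fitting 0.49 [0.523 0.19  0.034]
scene pipe 0.56 [ 0.481 -0.166  0.101]
scene capped_fitting 0.98 [0.523 0.193 0.041]
scene park_hole0 0.74 [ 0.719 -0.148  0.04 ]
scene park_hole0 0.65 [ 0.628 -0.033  0.044]
scene wrench 0.72 [0.783 0.09  0.007]
scene can 0.73 [0.646 0.258 0.09 ]
scene tin 0.59 [ 0.644 -0.332  0.046]
top {'fov_y': 42.9404451021074, 'cx': 323.03529082596185, 'cy': 201.10170874677002, 'rvec': array([ 2.1528609 , -2.13007545,  0.1958323 ]), 'tvec': array([-0.00604256,  0.63897278,  1.19054052])}
top fitting 0.96 [ 0.469 -0.162  0.01 ]
top pipe 0.42 [ 0.471 -0.168  0.119]
top capped_fitting 0.68 [0.507 0.196 0.008]
top capped_fitting 0.26 [ 0.617 -0.024  0.048]
top park_hole0 0.92 [ 0.7   -0.142  0.053]
top park_hole0 0.74 [ 0.468 -0.014  0.046]
top wrench 0.82 [0.763 0.101 0.003]
top can 0.58 [0.621 0.264 0.134]
top tin 0.61 [ 0.658 -0.335  0.029]
```

```bash
python3 -c "
import cv2,numpy as np
cv2.imwrite('pics/both.png',cv2.resize(np.vstack([cv2.imread('pics/scene0.png')[50:350],cv2.imread('pics/top0.png')[50:350]]),None,fx=1,fy=1))"
```

```text
(no output)
```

View pics/both.png

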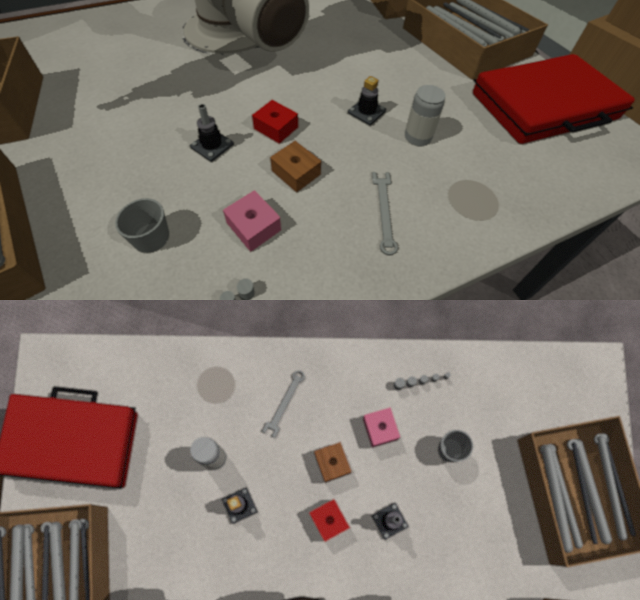

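The top crop shows the fitting with the pipe at scene (203,155) and the wooden block at scene (296,210). In the top view they are at (395,271) and (333,211). There are red and pink decoy blocks.

```bash
cat >> h.py <<'E'
def rel(p,s=None):
    s=s or bot.sense(); return np.round(R.from_rotvec(s["eef_rot"]).as_matrix().T@(np.array(p)-s["ee_pos"])/0.5,4)
E
python3 - <<'E'
from h import *
print("pipe",ray_at("scene",202,155,.12),ray_at("top",396,270,.12))
print("hole",ray_at("scene",295,210,.045),ray_at("top",333,211,.045))
s=bot.sense();print(R.from_rotvec(s["eef_rot"]).as_matrix()); print(viewer.get_calibration("wrist"))
for p in [(.475,-.168,.26)]: print(rel(p))
E
```

```text
pipe [ 0.47286554 -0.16681374  0.12      ] [ 0.47137854 -0.16515854  0.12      ]
hole [ 0.62060312 -0.02608751  0.045     ] [ 0.6160646  -0.02407179  0.045     ]
[[ 9.19952122e-01  3.92030731e-01 -7.64288377e-06]
 [ 3.92030731e-01 -9.19952121e-01  2.82925267e-05]
 [ 4.06045279e-06 -2.90240153e-05 -1.00000000e+00]]
{'fov_y': 66.25542278343788, 'cx': 313.3882069834101, 'cy': 200.64223715710813, 'T_tool_cam': array([[ 1.32118305e-03, -9.61562732e-01, -2.74582168e-01,
         6.99352955e-02],
       [ 9.99998935e-01,  1.44066851e-03, -2.33487508e-04,
        -1.02615199e-03],
       [ 6.20094770e-04, -2.74581567e-01,  9.61563611e-01,
        -1.43275650e-01],
       [ 0.00000000e+00,  0.00000000e+00,  0.00000000e+00,
         1.00000000e+00]])}
[ 0.7423 -0.4684 -0.0574]
```

Emit:
send_rows(
  rows=[0.742,-0.468,-0.06,0,0.742,-0.468,-0.06,0,0.742,-0.468,-0.06,0,0.742,-0.468,-0.06,0,0.742,-0.468,-0.06,0,0.742,-0.468,-0.06,0,0.742,-0.468,-0.06,0,0.742,-0.468,-0.06,0],
  claw=36,
)

```text
time_s: 1.6
ee_pos: [0.4532, -0.1989, 0.259]
eef_rot: [3.078, 0.628, 0.001]
wrist_force: [0.9, -0.3, 0.4]
gripper_width: 0.036
gripper_force: 0.0
```

Emit:
send_rows(
  rows=[0,0,0,0,0,0,0,0],
)

```text
time_s: 1.8
ee_pos: [0.4529, -0.1999, 0.2586]
eef_rot: [3.077, 0.633, -0.0]
wrist_force: [-0.5, 0.5, -1.2]
gripper_width: 0.0358
gripper_force: 0.0
```

Run:
```python
from h import *
s=bot.sense();print(s["ee_pos"]); im=viewer.get_image("wrist"); cv2.imwrite("pics/w1.png",im); M=cam2w("wrist",s); np.save("s1.npy",s,allow_pickle=True)
for q in ["fitting","pipe"]: find("wrist",q,M)
```

```text
[ 0.45287364 -0.19990536  0.25864828]
wrist fitting 0.62 [ 0.48  -0.169  0.01 ]
wrist pipe 0.51 [ 0.478 -0.164  0.122]
```

View pics/w1.png

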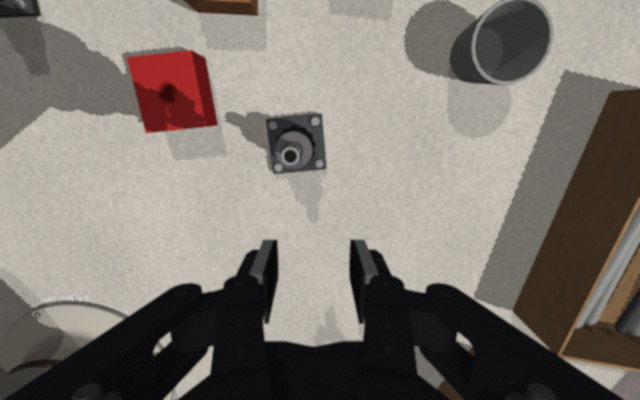

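The wrist view shows the pipe top at (290,155) and the foot plate centre near (296,142).

Run:
```python
from h import *
s=np.load("s1.npy",allow_pickle=True).item()
im=cv2.imread("pics/w1.png"); cv2.imwrite("pics/w1c.png",cv2.resize(im[100:190,250:340],(540,540),interpolation=cv2.INTER_CUBIC))
p=ray_at("wrist",290,155,.12,s); q=ray_at("wrist",296,142.5,.012,s); print(p,q)
print(rel([*p[:2],.16],s))
```

```text
[ 0.47423507 -0.1661425   0.12      ] [ 0.4754386  -0.16516939  0.012     ]
[ 0.0659 -0.0452  0.1973]
```

View pics/w1c.png

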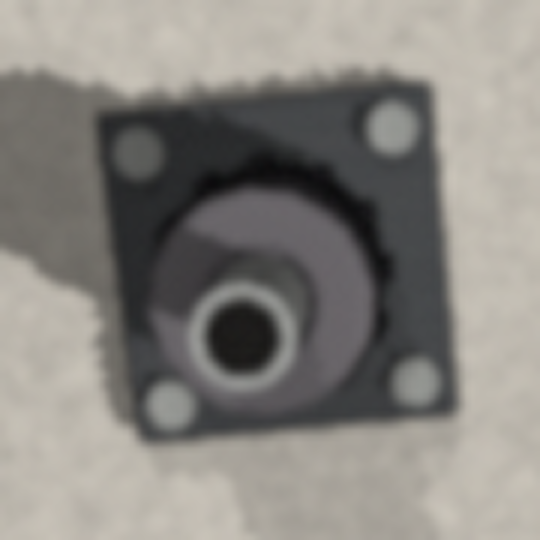

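The crop puts the pipe top at (290.3,155.8), consistent with (0.474,-0.166).

Emit:
send_rows(
  rows=[0.066,-0.045,0.12,0,0.066,-0.045,0.22,0,0.066,-0.045,0.22,0,0.066,-0.045,0.22,0,0.066,-0.045,0.22,0],
  claw=36,
)

```text
time_s: 2.45
ee_pos: [0.4739, -0.1683, 0.1495]
eef_rot: [3.078, 0.626, 0.001]
wrist_force: [-0.7, -0.7, -0.2]
gripper_width: 0.0362
gripper_force: 0.0
```

Run:
```python
from h import *
s=bot.sense();print(s["time_s"],s["ee_pos"]); im=viewer.get_image("wrist"); cv2.imwrite("pics/w2.png",im); np.save("s2.npy",s,allow_pickle=True)
```

```text
2.45 [ 0.47388385 -0.16825786  0.14952152]
```

View pics/w2.png

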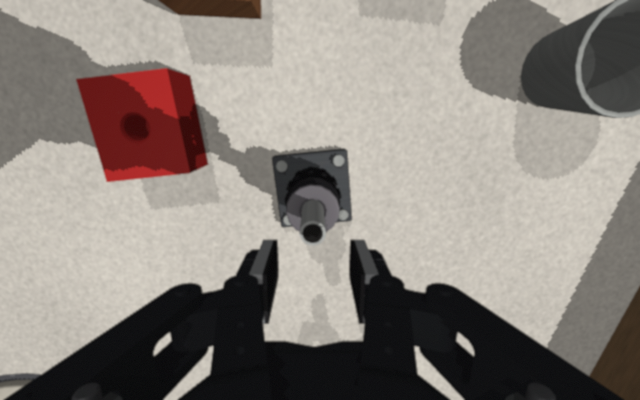

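Pipe top is at (313,232), midway between the fingers (column 313).

Run:
```python
from h import *
s=np.load("s2.npy",allow_pickle=True).item()
p=ray_at("wrist",313,232,.12,s); q=ray_at("wrist",312,187,.012,s);print(p,q,rel([*p[:2],.1],s),rel([*q[:2],.1],s))
```

```text
[ 0.47421888 -0.16674243  0.12      ] [ 0.47584403 -0.16486046  0.012     ] [ 0.0018 -0.0026  0.099 ] [ 0.0062 -0.0048  0.099 ]
```

Emit:
send_rows(
  rows=[0.003,-0.003,0.0,0,0.003,-0.003,0.06,0,0.003,-0.003,0.115,0,0.003,-0.003,0.115,0,0.003,-0.003,0.115,0],
  claw=36,
)

```text
time_s: 3.0
ee_pos: [0.4751, -0.1655, 0.0924]
eef_rot: [3.078, 0.628, 0.001]
wrist_force: [0.6, -0.1, 0.5]
gripper_width: 0.0364
gripper_force: 0.0
```

Emit:
send_rows(
  rows=[0,0,0,0,0,0,0,0,0,0,0,0],
  claw=21,
)

```text
time_s: 3.3
ee_pos: [0.4751, -0.1654, 0.092]
eef_rot: [3.077, 0.628, 0.002]
wrist_force: [-0.2, -0.4, 0.4]
gripper_width: 0.021
gripper_force: 0.0
```

Emit:
send_rows(
  rows=[0,0,0.004,0,0,0,0.008,0,0,0,0.012,0,0,0,0.012,0],
)

```text
time_s: 3.7
ee_pos: [0.4746, -0.1651, 0.0847]
eef_rot: [-3.078, -0.628, 0.001]
wrist_force: [-0.8, 0.3, 0.9]
gripper_width: 0.0211
gripper_force: 0.0
```

Emit:
send_rows(
  rows=[0,0,0.002,0,0,0,0.004,0,0,0,0.006,0,0,0,0.006,0],
)

```text
time_s: 4.1
ee_pos: [0.4747, -0.1651, 0.0819]
eef_rot: [-3.078, -0.628, 0.0]
wrist_force: [0.7, -1.1, 0.3]
gripper_width: 0.0208
gripper_force: 0.0
```

Emit:
send_rows(
  rows=[0,0,0.002,0,0,0,0.004,0,0,0,0.004,0],
)

```text
time_s: 4.4
ee_pos: [0.4747, -0.1651, 0.0799]
eef_rot: [-3.078, -0.628, 0.0]
wrist_force: [0.8, -0.2, -0.7]
gripper_width: 0.0211
gripper_force: 0.0
```

Emit:
send_rows(
  rows=[0,0,0.002,0,0,0,0.004,0,0,0,0.004,0],
)

```text
time_s: 4.7
ee_pos: [0.4747, -0.1651, 0.0779]
eef_rot: [-3.078, -0.628, 0.0]
wrist_force: [-0.6, -0.6, 0.6]
gripper_width: 0.0208
gripper_force: 0.0
```

Emit:
send_rows(
  rows=[0,0,0.002,0,0,0,0.004,0,0,0,0.004,0],
)

```text
time_s: 5.0
ee_pos: [0.4749, -0.1652, 0.0763]
eef_rot: [3.078, 0.628, 0.0]
wrist_force: [-0.3, 0.5, 4.9]
gripper_width: 0.0211
gripper_force: 2.5
```

Emit:
send_rows(
  rows=[0,0,0.002,0,0,0,0.004,0,0,0,0.004,0],
)

```text
time_s: 5.3
ee_pos: [0.4749, -0.1652, 0.0744]
eef_rot: [3.078, 0.628, 0.001]
wrist_force: [-1.9, 1.0, 7.9]
gripper_width: 0.021
gripper_force: 3.5
```

Emit:
send_rows(
  rows=[0,0,0.002,0,0,0,0.004,0,0,0,0.004,0],
)

```text
time_s: 5.6
ee_pos: [0.475, -0.1652, 0.0726]
eef_rot: [3.078, 0.628, 0.001]
wrist_force: [-2.2, 1.1, 9.2]
gripper_width: 0.0212
gripper_force: 4.5
```

Emit:
send_rows(
  rows=[0,0,0.001,0,0,0,0.001,0],
)

```text
time_s: 5.8
ee_pos: [0.475, -0.1653, 0.0722]
eef_rot: [3.078, 0.628, 0.001]
wrist_force: [-3.5, 1.2, 10.4]
gripper_width: 0.0209
gripper_force: 4.8
```

Emit:
send_rows(
  rows=[0,0,0.001,0,0,0,0.001,0],
)

```text
time_s: 6.0
ee_pos: [0.475, -0.1652, 0.0717]
eef_rot: [3.078, 0.628, 0.001]
wrist_force: [-2.1, 1.6, 10.8]
gripper_width: 0.0212
gripper_force: 5.1
```

Emit:
send_rows(
  rows=[-0.001,-0.001,0.001,0,-0.001,-0.001,0.001,0],
)

```text
time_s: 6.2
ee_pos: [0.4747, -0.1652, 0.0714]
eef_rot: [3.077, 0.628, 0.002]
wrist_force: [-0.4, 0.3, 10.9]
gripper_width: 0.0213
gripper_force: 5.2
```

Emit:
send_rows(
  rows=[0,0,0.001,0,0,0,0.001,0],
)

```text
time_s: 6.4
ee_pos: [0.4749, -0.1652, 0.0713]
eef_rot: [3.077, 0.628, 0.003]
wrist_force: [-1.1, 2.2, 15.6]
gripper_width: 0.0211
gripper_force: 7.9
```

Emit:
send_rows(
  rows=[0,0,0,0,0,0,0,0],
  claw=18.5,
)

```text
time_s: 6.6
ee_pos: [0.4747, -0.1647, 0.0714]
eef_rot: [3.078, 0.629, 0.003]
wrist_force: [-3.0, 6.3, 21.3]
gripper_width: 0.0188
gripper_force: 10.5
```

Emit:
send_rows(
  rows=[0,-0.001,-0.001,0,0,-0.001,-0.001,0],
)

```text
time_s: 6.8
ee_pos: [0.4744, -0.1644, 0.0714]
eef_rot: [3.078, 0.628, 0.002]
wrist_force: [-1.0, 3.4, 11.4]
gripper_width: 0.0187
gripper_force: 5.7
```

Emit:
send_rows(
  rows=[0,-0.001,0,0,0,-0.001,0,0,0,-0.001,0,0,0,-0.001,0,0],
  claw=10,
)

```text
time_s: 7.2
ee_pos: [0.4748, -0.165, 0.0717]
eef_rot: [3.075, 0.628, 0.004]
wrist_force: [2.5, -4.9, 9.2]
gripper_width: 0.0149
gripper_force: 60.6
```

Emit:
send_rows(
  rows=[0,0.001,0,0,0,0.001,0,0],
)

```text
time_s: 7.4
ee_pos: [0.4748, -0.1651, 0.0716]
eef_rot: [3.076, 0.628, 0.003]
wrist_force: [1.8, -1.7, 10.3]
gripper_width: 0.0143
gripper_force: 60.5
```

Emit:
send_rows(
  rows=[0,0,-0.001,0,0,0,-0.002,0,0,0,-0.003,0,0,0,-0.003,0],
)

```text
time_s: 7.8
ee_pos: [0.4747, -0.1651, 0.0726]
eef_rot: [3.076, 0.628, 0.002]
wrist_force: [3.6, -4.6, 3.5]
gripper_width: 0.0147
gripper_force: 61.0
```

Emit:
send_rows(
  rows=[0,0,-0.001,0,0,0,-0.002,0,0,0,-0.002,0],
)

```text
time_s: 8.1
ee_pos: [0.4747, -0.1651, 0.0736]
eef_rot: [3.077, 0.628, 0.002]
wrist_force: [3.8, -4.5, 2.1]
gripper_width: 0.0151
gripper_force: 60.6
```

Emit:
send_rows(
  rows=[0,0,-0.001,0,0,0,-0.002,0,0,0,-0.003,0,0,0,-0.003,0],
)

```text
time_s: 8.5
ee_pos: [0.4746, -0.1651, 0.0749]
eef_rot: [3.077, 0.628, 0.002]
wrist_force: [5.5, -4.7, -0.7]
gripper_width: 0.0147
gripper_force: 60.1
```

Emit:
send_rows(
  rows=[0,0,-0.002,0,0,0,-0.004,0,0,0,-0.004,0],
)

```text
time_s: 8.8
ee_pos: [0.4745, -0.1652, 0.0766]
eef_rot: [3.077, 0.628, 0.002]
wrist_force: [4.9, -6.6, -4.1]
gripper_width: 0.0147
gripper_force: 58.6
```

Emit:
send_rows(
  rows=[0.001,0.002,-0.004,0,0.001,0.002,-0.008,0,0.001,0.002,-0.012,0,0.001,0.002,-0.012,0],
)

```text
time_s: 9.2
ee_pos: [0.4749, -0.1655, 0.0828]
eef_rot: [3.077, 0.628, 0.001]
wrist_force: [1.9, -2.8, 0.7]
gripper_width: 0.0149
gripper_force: 59.4
```

Emit:
send_rows(
  rows=[0,0,-0.008,0,0,0,-0.016,0,0,0,-0.024,0,0,0,-0.032,0,0,0,-0.032,0],
)

```text
time_s: 9.7
ee_pos: [0.4749, -0.1652, 0.099]
eef_rot: [3.078, 0.628, 0.001]
wrist_force: [0.6, -1.0, 6.2]
gripper_width: 0.0145
gripper_force: 59.3
```

Emit:
send_rows(
  rows=[0,0,0,0,0,0,0,0,0,0,0,0],
)

```text
time_s: 10.0
ee_pos: [0.4749, -0.1652, 0.099]
eef_rot: [3.078, 0.628, 0.001]
wrist_force: [0.2, -0.8, 6.7]
gripper_width: 0.0144
gripper_force: 59.7
```

Run:
```python
from h import *
s=bot.sense();print(s["time_s"],s["ee_pos"],s["wrist_force"]); a=viewer.get_image("wrist")[150:350,210:420]; b=viewer.get_image("scene")[110:230,130:256]
cv2.imwrite("pics/w3.png",np.hstack([cv2.resize(a,(400,381)),cv2.resize(b,(400,381))]))
```

```text
10.0 [ 0.47493044 -0.1651844   0.0989652 ] [ 0.22113011 -0.80120382  6.66936327]
```

View pics/w3.png

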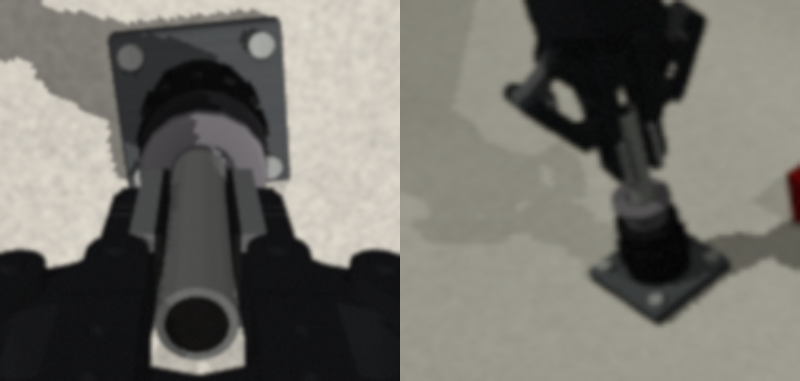

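The pipe is between the pads, its top at about wrist pixel (313,320).

Run:
```python
from h import *
s=bot.sense()
for h in (.02,.03,.04,.048,.055): print(h, rel(ray_at("wrist",313.4,320.6,s["ee_pos"][2]+h,s),s)*500)
```

```text
0.02 [-24.    -0.95 -20.  ]
0.03 [-16.4  -1.  -30. ]
0.04 [ -8.75  -1.   -40.  ]
0.048 [ -2.7  -1.  -48. ]
0.055 [  2.65  -1.   -55.  ]
```

Pipe top is about 50 mm above the fingertips, as at the pinch, so it has not slipped. Lift on.

Emit:
send_rows(
  rows=[0,0,-0.015,0,0,0,-0.03,0,0,0,-0.045,0,0,0,-0.06,0,0,0,-0.075,0,0,0,-0.1,0,0,0,-0.14,0,0,0,-0.14,0],
)

```text
time_s: 10.9
ee_pos: [0.4757, -0.1656, 0.1715]
eef_rot: [3.076, 0.628, 0.005]
wrist_force: [0.4, 0.0, -1.8]
gripper_width: 0.0144
gripper_force: 59.0
```

Emit:
send_rows(
  rows=[0,0,0,0,0,0,0,0],
)

```text
time_s: 11.1
ee_pos: [0.4745, -0.165, 0.168]
eef_rot: [-3.077, -0.628, 0.001]
wrist_force: [-0.5, -0.2, -0.7]
gripper_width: 0.0147
gripper_force: 59.0
```

Run:
```python
from h import *
print(rel([.600,-.035,.175])); a=viewer.get_image("scene")[80:250,110:360]; cv2.imwrite("pics/s4.png",cv2.resize(a,None,fx=3,fy=3))
```

```text
[ 0.3329 -0.1408 -0.014 ]
```

View pics/s4.png

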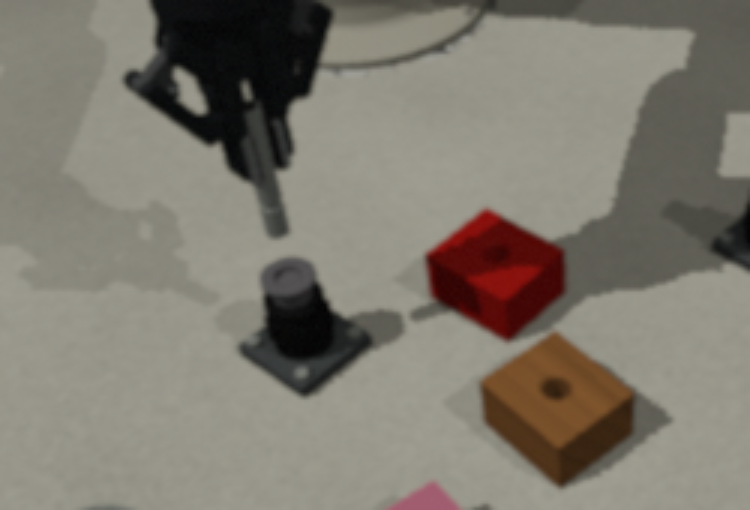

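The pipe is out; its foot is at scene px (202,156), and the wooden block's hole is at (295,209).

Run:
```python
from h import *
s=bot.sense()
print(rel([.618,-.025,.15])); print(ray_at("scene",202,156,s["ee_pos"][2]-.052), s["ee_pos"])
```

```text
[ 0.3739 -0.145   0.0357]
[ 0.47094341 -0.16719401  0.11590439] [ 0.47445353 -0.16499902  0.16790439]
```

Emit:
send_rows(
  rows=[0.28,-0.145,0,0,0.28,-0.145,0,0,0.28,-0.145,0,0,0.28,-0.145,0,0,0.28,-0.145,0,0,0.28,-0.145,0,0],
)

```text
time_s: 11.75
ee_pos: [0.5745, -0.0441, 0.168]
eef_rot: [-3.078, -0.628, 0.002]
wrist_force: [-0.9, -0.2, -0.7]
gripper_width: 0.0143
gripper_force: 59.0
```

Run:
```python
from h import *
s=bot.sense();print(s["ee_pos"],s["qd"].round(3)); im=viewer.get_image("wrist"); cv2.imwrite("pics/w5.png",im); np.save("s5.npy",s,allow_pickle=True)
find("wrist","park_hole0",cam2w("wrist",s))
```

```text
[ 0.57453582 -0.0441209   0.16804874] [-0.019 -0.015  0.006 -0.001 -0.001  0.001]
wrist park_hole0 0.85 [ 0.496 -0.001  0.042]
wrist park_hole0 0.72 [ 0.616 -0.021  0.045]
wrist park_hole0 0.57 [ 0.712 -0.135  0.046]
```

View pics/w5.png

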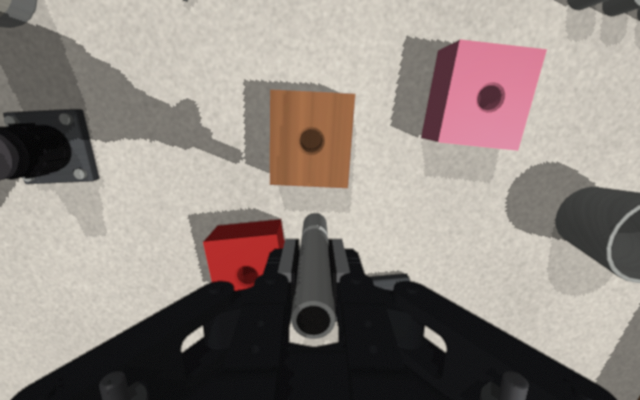

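Hole mouth is at (312,140); the pipe foot's far edge is at (315,213).

Run:
```python
from h import *
s=np.load("s5.npy",allow_pickle=True).item()
im=cv2.imread("pics/w5.png")
g=im[115:165,285:340].astype(int).sum(2); m=(g<150).astype(np.uint8)
n,l,st,c=cv2.connectedComponentsWithStats(m); 
for i in range(1,n):
    if st[i,4]>60: print(st[i],c[i]+[285,115])
h=ray_at("wrist",312,140.5,.045,s); print("hole",h,rel([*h[:2],.12],s))
print("foot edge rel mm",rel(ray_at("wrist",315,213,s["ee_pos"][2]-.052,s),s)*500)
for r in (305,312,321,333): print(r,rel(ray_at("wrist",313.5,r,s["ee_pos"][2]+.048,s),s)*500)
```

```text
[16 25 21 11 81] [310.92592593 146.58024691]
hole [ 0.61708024 -0.02337401  0.045     ] [ 0.0947 -0.0048  0.096 ]
foot edge rel mm [ 5.55  0.   52.  ]
305 [  3.85  -0.95 -48.  ]
312 [  0.95  -0.95 -48.  ]
321 [ -2.85  -0.95 -48.  ]
333 [ -8.05  -0.95 -48.  ]
```

Emit:
send_rows(
  rows=[0.098,-0.004,0,0,0.098,-0.004,0.05,0,0.098,-0.004,0.11,0,0.098,-0.004,0.11,0,0.098,-0.004,0.11,0],
)

```text
time_s: 12.35
ee_pos: [0.6191, -0.0234, 0.1143]
eef_rot: [-3.078, -0.627, 0.001]
wrist_force: [0.1, -0.8, 0.1]
gripper_width: 0.0147
gripper_force: 59.0
```

Run:
```python
from h import *
s=bot.sense();print(s["ee_pos"]); im=viewer.get_image("wrist")[120:340,220:410]; b=viewer.get_image("scene")[130:250,230:350]; np.save("s6.npy",s,allow_pickle=True)
cv2.imwrite("pics/w6.png",np.hstack([cv2.resize(im,(380,440)),cv2.resize(b,(400,440))]))
```

```text
[ 0.61911522 -0.02339424  0.1143265 ]
```

View pics/w6.png

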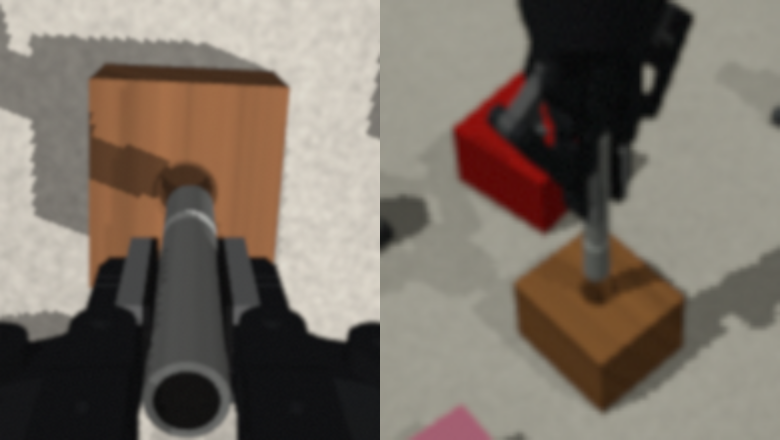

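Pipe and hole line up sideways (both at crop column 188). Hole far edge is at row 165 and pipe foot far edge at row 185 in the crop.

Run:
```python
from h import *
s=np.load("s6.npy",allow_pickle=True).item()
print(rel(ray_at("wrist",314,202.5,.045,s),s)*500, rel(ray_at("wrist",314,212.5,.0623,s),s)*500)
```

```text
[ 7.85 -0.65 69.3 ] [ 5.9  -0.65 52.  ]
```

Emit:
send_rows(
  rows=[-0.001,0,0.01,0,-0.001,0,0.02,0,-0.001,0,0.03,0,-0.001,0,0.038,0,-0.001,0,0.038,0],
)

```text
time_s: 12.95
ee_pos: [0.6187, -0.0227, 0.0938]
eef_rot: [-3.078, -0.628, 0.002]
wrist_force: [0.1, -0.7, -0.3]
gripper_width: 0.0142
gripper_force: 59.0
```

Emit:
send_rows(
  rows=[0,0,0.004,0,0,0,0.008,0,0,0,0.012,0,0,0,0.012,0],
)

```text
time_s: 13.35
ee_pos: [0.6189, -0.0227, 0.0883]
eef_rot: [-3.078, -0.629, 0.001]
wrist_force: [-1.0, 0.7, -1.2]
gripper_width: 0.0146
gripper_force: 59.0
```

Foot is in the hole with no contact force. Keep lowering.

Emit:
send_rows(
  rows=[0,0,0.006,0,0,0,0.012,0,0,0,0.018,0,0,0,0.024,0,0,0,0.024,0],
)

```text
time_s: 13.85
ee_pos: [0.6188, -0.0227, 0.076]
eef_rot: [-3.078, -0.628, 0.001]
wrist_force: [-0.0, -0.2, -0.7]
gripper_width: 0.0145
gripper_force: 59.0
```

Emit:
send_rows(
  rows=[0,0,0.005,0,0,0,0.01,0,0,0,0.015,0,0,0,0.018,0,0,0,0.018,0],
)

```text
time_s: 14.35
ee_pos: [0.6189, -0.0227, 0.0673]
eef_rot: [-3.078, -0.628, 0.001]
wrist_force: [-0.3, 0.6, -1.1]
gripper_width: 0.0149
gripper_force: 59.0
```

Emit:
send_rows(
  rows=[0,0,0.002,0,0,0,0.004,0,0,0,0.004,0],
)

```text
time_s: 14.65
ee_pos: [0.6189, -0.0227, 0.0655]
eef_rot: [-3.078, -0.628, 0.0]
wrist_force: [-0.4, -0.1, -1.4]
gripper_width: 0.0149
gripper_force: 59.0
```

Emit:
send_rows(
  rows=[0,0,0.002,0,0,0,0.004,0,0,0,0.004,0],
)

```text
time_s: 14.95
ee_pos: [0.6189, -0.0228, 0.0634]
eef_rot: [-3.078, -0.628, 0.0]
wrist_force: [1.1, 0.5, -1.3]
gripper_width: 0.0143
gripper_force: 59.0
```

Emit:
send_rows(
  rows=[0,0,0.001,0,0,0,0.002,0,0,0,0.002,0],
)

```text
time_s: 15.25
ee_pos: [0.6189, -0.0227, 0.0625]
eef_rot: [-3.078, -0.628, 0.0]
wrist_force: [-0.8, -0.2, -0.7]
gripper_width: 0.0149
gripper_force: 59.0
```

Emit:
send_rows(
  rows=[0,0,0.001,0,0,0,0.001,0],
)

```text
time_s: 15.45
ee_pos: [0.6189, -0.0227, 0.062]
eef_rot: [-3.078, -0.628, 0.0]
wrist_force: [0.4, 0.0, -0.6]
gripper_width: 0.0143
gripper_force: 59.0
```

Emit:
send_rows(
  rows=[0,0,0.001,0,0,0,0.001,0],
)

```text
time_s: 15.65
ee_pos: [0.619, -0.0227, 0.0617]
eef_rot: [-3.078, -0.628, -0.0]
wrist_force: [-0.2, -0.6, 0.1]
gripper_width: 0.0147
gripper_force: 59.2
```

Emit:
send_rows(
  rows=[0,0,0.001,0,0,0,0.001,0],
)

```text
time_s: 15.85
ee_pos: [0.6192, -0.0228, 0.0616]
eef_rot: [3.078, 0.628, 0.001]
wrist_force: [-1.3, 0.3, 5.0]
gripper_width: 0.0148
gripper_force: 59.7
```

Emit:
send_rows(
  rows=[0,0,0.001,0,0,0,0.001,0],
)

```text
time_s: 16.05
ee_pos: [0.6193, -0.0227, 0.0616]
eef_rot: [3.078, 0.629, 0.002]
wrist_force: [-2.2, 0.3, 10.1]
gripper_width: 0.0145
gripper_force: 60.2
```

Floor contact at .0616, as expected. Release gently, then retreat straight up.

Emit:
send_rows(
  rows=[0,0,-0.001,0,0,0,-0.001,0,0,0,-0.001,0,0,0,-0.001,0],
  claw=30,
)

```text
time_s: 16.45
ee_pos: [0.6189, -0.0228, 0.0609]
eef_rot: [-3.078, -0.628, 0.0]
wrist_force: [-0.1, -0.6, 0.8]
gripper_width: 0.0297
gripper_force: 0.0
```

Emit:
send_rows(
  rows=[0,0,-0.03,0,0,0,-0.06,0,0,0,-0.12,0,0,0,-0.2,0,0,0,-0.28,0,0,0,-0.32,0,0,0,-0.32,0,0,0,-0.32,0],
)

```text
time_s: 17.25
ee_pos: [0.619, -0.0228, 0.2222]
eef_rot: [3.078, 0.628, 0.002]
wrist_force: [0.1, -0.2, -0.6]
gripper_width: 0.0298
gripper_force: 0.0
```

Run:
```python
from h import *
s=bot.sense();print(s["time_s"],s["ee_pos"],s["wrist_force"]); im=viewer.get_image("wrist"); b=viewer.get_image("scene")
cv2.imwrite("pics/w7.png",np.hstack([cv2.resize(im[100:340,220:420],(380,456)),cv2.resize(b[100:300,150:330],(400,456))]))
```

```text
17.25 [ 0.61900168 -0.02277814  0.22217107] [ 0.09724998 -0.17071999 -0.56827022]
```

View pics/w7.png

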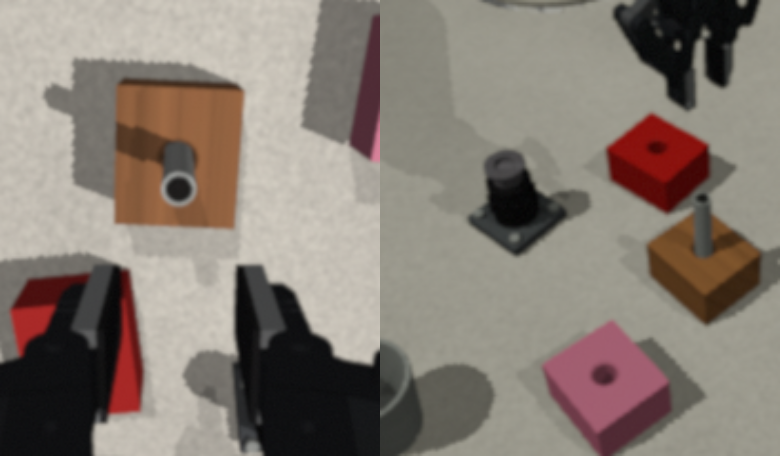

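The pipe stands upright in the wooden block, released, with its top at crop (178,188) in the wrist view. The gripper is clear of everything.

```bash
python3 -c "
from station import bot
print(bot.sign_off())"
```

```text
the job is handed in; nothing more can be done
None
```

The stub came out of its fitting with the release ring pressed to its stop. It now stands fully home in the wooden block, released, and the job was handed in at about 17 s.

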